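# Hang the pen caddy on the glassware crate

### The job

Pick up the green pen caddy by its yellow grip and hang it by its own hook over the steel saddle in the middle of the crate's near rim, pen cup outside, facing you. Push it down until the spring catch has clicked and the hook sits fully home, and make sure with a firm press of about 10 N (1 kg), never more than 20 N (2 kg). Let go and leave it hanging upright, and leave the other glass and table goods where they are.

Things in the scene. Friction and masses are not known exactly. Their poses are not given: they have to be found in the camera images.
- caddy_grip (a point): Centre of the yellow grip block, 20 (x) x 34 (y) x 44 (z) mm, on top of the hook of the green steel pen caddy (0.2 kg, standing upright on the table). z up, x from pen cup to hook. The caddy's underside is 126 mm below; the pen cup, 64 (x) x 90 (y) x 85 mm tall, spans x = -75 to -11; its pens reach to 13 mm below this point.
- hook_seat (a point): On the caddy, 26 mm under the grip block's centre: underside of the hook's bridge, which sits on the saddle when home. Axes as the grip's. The bridge is 4 mm thick, 40 mm wide in y. The flat back plate (90 mm wide, down to the caddy's underside 100 mm below) faces the rim at x = -7, so with the plate against the saddle this point is over the rim's centre line.
- hook_bead (a point): On the caddy: centre of the round steel bead (radius 6 mm) at the foot of the hook's tongue, 15.5 mm in x and -34 mm in z from hook_seat. The tongue is 3 mm thick, 40 mm wide. The hook's mouth, from back plate to bead, is 16.5 mm wide and goes over the 14 mm saddle: 2.5 mm of play.
- crate: Wooden crate of glassware, fixed, 220 (x) x 300 (y) x 130 (z) mm, walls 8 mm. Origin at the centre of its underside, z up, x from its near wall (with the saddle, facing the robot) into the crate. Goblets stand at its far side, at least 110 mm inside the near wall. The caddy hangs with the cup outside, towards the robot, and the tongue inside, its x axis along the crate's.
- rim (a point): Middle of the top edge of the crate's near wall, 130 mm up; x into the crate, y along the wall. A rigid dark steel saddle sits on the wall here: x = -7 to +7 mm, 74 mm long in y, centred, rounded top, reaching 32 to 50 mm below this point. Pushed on by hand, its height is NOT measured: its top is anywhere from 2 to 20 mm above this point, different every time, and must be felt.
- catch (a joint): Red spring catch: three rollers (radius 4, 30 long), 12, 19 and 26 mm below the saddle's top, standing out 5 mm from its inner face. Value: m pushed in, 0 to 0.007. The bead meets it 28 mm before home, holds it in 2 to 5 mm (2.6 N plus 0.4 N/mm), and it springs out to under 1 mm over the bead in the last mm. Passing takes up to about 6 N of down force, the caddy's weight included; home, resistance rises by 5 N or more per mm.
- vase_pink: Bystander, leave alone: solid pale pink glass vase, 72 mm across, 110 mm tall. Origin at the centre of its underside, z up.
- bowl_amber: Bystander, leave alone: amber glass bowl, 150 mm across, 60 mm tall. Origin at the centre of its underside, z up.
- candlestick: Bystander, leave alone: green glass candlestick, 90 mm across, 90 mm tall. Origin at the centre of its underside, z up.
- dish_black: Bystander, leave alone: low black dish, 100 mm across, 20 mm tall. Origin at the centre of its underside, z up.
- tag_roll: Bystander, leave alone: roll of white price stickers lying flat, 70 mm across, 30 mm tall. Origin at the centre of its underside, z up.
- tumbler_blue: Bystander, leave alone: blue ceramic tumbler, 72 mm across, 90 mm tall. Origin at the centre of its underside, z up.
Things that resemble listed ones, but are neither listed nor needed, are in the scene too. What is meant by the part that bears caddy_grip is not blue or purple, and is the larger of those in its own colour.

How it is judged:
On the way, in this order (a step that is already met when the one before it is completed fails the run):
1. the caddy is lifted by the gripper clear of the table (height (world z) of caddy_grip above 0.165 m and contact force between the fingers and caddy above 1 N), for 0.1 s.
2. pushed by the gripper, the hook pushes the spring catch back on its way down over the saddle (value of joint catch above 0.0015 m and contact force between the fingers and caddy above 0.5 N and z of caddy_grip in the frame of rim below 0.075 m), for 0.01 s.
3. with the catch sprung out again, the gripper presses the hook firmly down on the saddle (all contact forces with the crate, weight included, above 7 N) (contact force between caddy and crate above 7 N and value of joint catch below 0.0014 m and z of caddy_grip in the frame of rim below 0.0475 m and contact force between the fingers and caddy above 0.5 N), for 0.1 s.
At the end, for the whole second after the job is handed in: The caddy hangs on the saddle with the hook home: grip centre 25.5 to 47.5 mm above the rim point (depending on the saddle's height), within -9 to +5 mm of it across the rim and 14 mm along it; catch sprung out again (under 1.4 mm); caddy within 0.12 rad of upright (z of caddy_grip in the frame of rim between 0.0255 and 0.0475 m and x of caddy_grip in the frame of rim between -0.009 and 0.005 m and y of caddy_grip in the frame of rim between -0.014 and 0.014 m and value of joint catch below 0.0014 m and angle between caddy_grip's own z axis and vertical below 0.12 rad); the robot touches nothing.
It fails at once if the caddy is pushed too hard against the crate, its saddle or catch (more than about 20 N of push: all contact forces, weight included, above 26 N) (contact force between caddy and crate above 26 N).
It fails at once if the robot itself pushes the crate with more than 25 N (contact force between any of the fingers, the arm and crate above 25 N).
It fails at once if a bystander is moved by more than 25 mm or tipped (distance of any of vase_pink, bowl_amber, candlestick, dish_black, tag_roll, tumbler_blue from where it was at the start of the episode above 0.025 m or angle between any of vase_pink, bowl_amber, candlestick, dish_black, tag_roll, tumbler_blue's own z axis and vertical above 0.4 rad).
It also fails if it takes over 48 s, if anything falls off the work surface, if the arm or the gripper's body presses on something with over 40 N, if the wrist force passes 120 N, or if a joint passes its speed limit or range.

### The arm

A 6-joint arm with a two-finger parallel gripper is mounted at the origin on the work surface. World frame = base frame: x ahead of the robot, y to its left, z up, the work surface at z = 0. Lengths are in m, angles in rad, forces in N, time in s.
With the tool pointing down it reaches from about 0.275 to 1 m from the base axis. Payload 8.4 kg.
Tool frame: the origin (TCP) lies midway between the tips of the shut fingers; the grasp point (between the pads) lies 19 mm behind it; z points along the fingers, y is the direction in which the jaws open and shut (so a half turn about z gives the same grasp; the last joint's range is limited). The gripper opens to 85 mm and grips with 20 to 120 N. Pads are 22 mm wide; open, the fingers measure 114 mm over their backs; the gripper's body (76 mm by 85 mm) begins 54 mm behind the grasp point. The pads swing forward as they close: fully open they stand 13 mm farther back than shut.
Start: joints at [-1.154, 0.353, 1.633, -0, 1.155, -0.002], TCP at [0.254, -0.571, 0.231] pointing down, gripper open.
Joint ranges: [-2.63, 2.63], [-0.92, 2.1], [0.06, 2.66], [-1.3, 4.44], [0, 2.69], [-3.02, 3.02]. Speed limits (rad/s): [2.22, 2.22, 2.79, 3.14, 3.14, 3.14].

### API

Orientations are given as a unit quaternion [x, y, z, w].
In Python, from rig import * gives the robot as it stands. The module is installed in compiled form; this text tells all that it offers.
- The arm moves only by the shell command python3 -m crank 'ROWS' [OPENING] [FORCE]. ROWS is a JSON object of lists of equal length, an entry for each row: "translation": the shift along the tool's x, y, z in cm, a list of three; "roll": the turn about the tool's z in degrees. A call has 1 to 12 rows; each row shifts and turns the commanded pose from where the row before left it, along the tool's axes as they then stand; what a row does not reach is not made up. A row lasts 1/8 s, in which the tool goes at most 62.5 mm and 10.7 degrees, less where a joint would pass 70% of its speed; a pose out of reach is approached as far as the arm can. A call is refused whole if a number of a shift passes 6.25 or a number of a turn 10.7, either way. A call with a gripper value outside its range is refused whole. OPENING is the finger opening in cm, from 0 to 8.54, set as the call begins (- or left out, the last holds). The fingers move at their own pace and stop on an object; FORCE is the grip in N (left out, the last holds). Time passes only in rows, so rows that do not move let the fingers close. It gives the time, the measured TCP pose, the force and the opening at its end, in the units of the state.
- observe(): the state, without advancing time (a new reading comes with each control period).
- get_image(name): name is "scene" or "top" or "wrist"; returns (picture, depth): 384x512x3 uint8, red, green, blue; 384x512 float32, m along the optical axis (not along the pixel's ray), 0 where there is no reading.
- camera_info(name): a dict with "fx", "fy", "cx", "cy" (pixels), "dist" ([k1, k2, p1, p2, k3] as OpenCV has them; the pictures are not rectified), "position" and "orientation" of the camera in the world. Camera axes: x right, y down, z forward; pixel columns grow to the right and rows downward; lengths in m; the calibration is good to about 2 mm. A picture is of the moment at which its call begins: read the wrist's pose just before it. camera_info takes no time and is no camera call; for the wrist camera it gives the pose at the moment of the call.
- finish_job(): hands the job in, once; it reports no verdict.
The state is a dict: "time": time; "q": joint angles; "dq": joint speeds; "joint_torque": joint torques, N m; "position": TCP position; "eef_rot": TCP orientation; "ft_force": force on the tool from outside, world axes, zero at the start; "moment": the same for the moment, N m; "grip_width": opening from 0.0 (shut) to 1.0 (fully open).
Only numpy, scipy, OpenCV 4.12 (cv2) and the standard library are available. Lean on these libraries where they do the work, as an engineer would, in place of code of your own. Each camera call takes 0.05 s, during which the arm holds its last target. There are 200 camera calls.

## Working session

There is one attempt and no reset: what is moved stays moved. The work goes in short steps, Python scripts to look and compute and a shell command to move; the robot and the scene stay as the last step left them, time stands still between calls to the robot, and variables do not carry over. Pictures are saved under pics/ and viewed, about 8 in all and at most 12, crops included, and the job is handed in when it is done.

```bash
mkdir -p pics
cat > h.py <<'E'
from rig import *
import numpy as np, cv2
from scipy.spatial.transform import Rotation as R
def look(n,save=None):
    info=camera_info(n); im,d=get_image(n)
    if save: cv2.imwrite('pics/'+save+'.png',im[:,:,::-1])
    np.savez('%s.npz'%(save or n),im=im,d=d); 
    import pickle; pickle.dump(info,open('%s.pkl'%(save or n),'wb'))
    return im,d,info
def load(s):
    import pickle
    z=np.load('%s.npz'%s); return z['im'],z['d'],pickle.load(open('%s.pkl'%s,'rb'))
def rays(info,uv):
    K=np.array([[info['fx'],0,info['cx']],[0,info['fy'],info['cy']],[0,0,1.]])
    p=cv2.undistortPoints(np.array(uv,float).reshape(-1,1,2),K,np.array(info['dist'],float)).reshape(-1,2)
    return np.c_[p,np.ones(len(p))]
def world(info,uv,z):  # depth z
    return R.from_quat(info['orientation']).apply(rays(info,uv)*np.reshape(z,(-1,1)))+info['position']
def onplane(info,uv,h):
    r=R.from_quat(info['orientation']).apply(rays(info,uv)); p=np.array(info['position'])
    return p+r*((h-p[2])/r[:,2:3])
def cloud(im,d,info,mask):
    v,u=np.nonzero(mask&(d>0)); return world(info,np.c_[u,v],d[v,u]),np.c_[u,v]
E
python3 - <<'E'
from h import *
a=look('scene','scene0')[0]; b=look('top','top0')[0]
print(observe()); print(camera_info('top')); print(camera_info('scene'));print(camera_info('wrist'))
E
```

```text
{'time': 0.1, 'q': array([-1.15442501e+00,  3.53582373e-01,  1.63408222e+00, -9.23482625e-06,
        1.15516194e+00, -2.39781035e-03]), 'dq': array([ 0.00177995, -0.00014945, -0.0007219 ,  0.00012212,  0.00084686,
       -0.00031514]), 'joint_torque': array([ 5.40595920e-04, -6.06355691e+01, -3.42817533e+01,  8.37725963e-06,
        3.79167963e-03,  6.54801261e-05]), 'position': array([ 0.25397315, -0.57060301,  0.23062495]), 'eef_rot': array([ 9.78158449e-01,  2.07859733e-01, -1.30921644e-04, -6.02903902e-04]), 'ft_force': array([-0.67947215, -0.63618263, -0.65719729]), 'moment': array([ 0.00262263,  0.00995494, -0.03781206]), 'grip_width': 1.0016010684390522}
{'fx': 392.36645794344156, 'fy': 392.36645794344156, 'cx': 253.92464804776694, 'cy': 188.89210450875453, 'dist': array([-0.02455442,  0.        ,  0.        ,  0.        ,  0.        ]), 'position': array([0.3368928 , 0.0199944 , 1.50744271]), 'orientation': array([-0.70559707,  0.70634799, -0.04685185,  0.03178347])}
{'fx': 436.0871185181224, 'fy': 436.0871185181224, 'cx': 249.88438742390306, 'cy': 196.4721118326211, 'dist': array([-0.12604809,  0.        ,  0.        ,  0.        ,  0.        ]), 'position': array([ 1.21878467, -0.18597994,  1.18747059]), 'orientation': array([ 0.75846029,  0.57866634, -0.18585235, -0.23524914])}
{'fx': 305.83409020826736, 'fy': 305.83409020826736, 'cx': 258.56504262378775, 'cy': 186.68646084803993, 'dist': array([-0.06439702,  0.        ,  0.        ,  0.        ,  0.        ]), 'position': array([ 0.31764813, -0.54274898,  0.37283765]), 'orientation': array([ 0.830388  , -0.53941114, -0.07583224,  0.11722144])}
```

View pics/scene0.png

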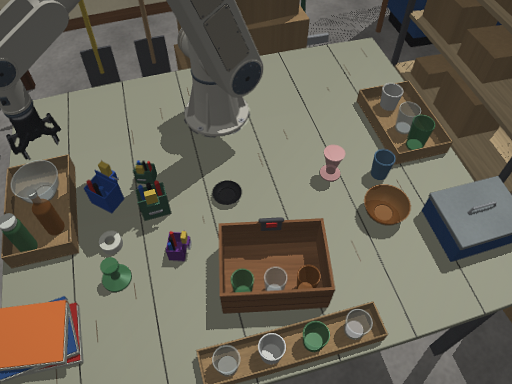

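View pics/top0.png

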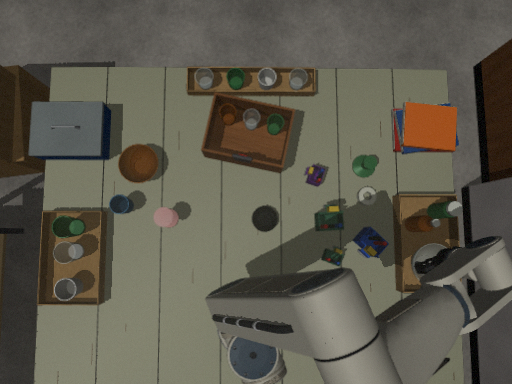

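Run:
```python
from h import *
for s in ('scene0','top0'):
    im,d,info=load(s)
    hsv=cv2.cvtColor(im,cv2.COLOR_RGB2HSV)
    m=cv2.inRange(hsv,(20,130,90),(32,255,255))
    n,l,st,c=cv2.connectedComponentsWithStats(m)
    print(s)
    for i in range(1,n):
        if st[i,4]<15: continue
        P,_=cloud(im,d,info,l==i)
        if len(P): print(c[i].round(),st[i,4],'med',np.median(P,0).round(3),'z',np.percentile(P[:,2],[5,95]).round(3))
    for nm,lo,hi in(('green',(40,60,25),(90,255,255)),('red',(172,120,80),(180,255,255)),('red2',(0,190,120),(6,255,255))):
        m=cv2.inRange(hsv,lo,hi); n,l,st,c=cv2.connectedComponentsWithStats(m)
        for i in range(1,n):
            if st[i,4]<25: continue
            P,_=cloud(im,d,info,l==i)
            if len(P): print(nm,c[i].round(),st[i,:5],np.median(P,0).round(3),P[:,2].max().round(3))
a=load('scene0')[0][150:230,110:250]; b=load('top0')[0][190:270,290:400]
t=load('top0')[0][90:175,195:300]
f=lambda x:cv2.resize(x,(400,290),interpolation=cv2.INTER_CUBIC)
s=load('scene0')[0][205:260,220:330]
cv2.imwrite('pics/c1.png',np.vstack([np.hstack([f(a),f(b)]),np.hstack([f(t),f(s)])])[:,:,::-1])
```

```text
scene0
[103. 165.] 42 med [ 0.278 -0.417  0.148] z [0.143 0.151]
[139. 166.] 20 med [ 0.272 -0.312  0.101] z [0.098 0.105]
[149. 192.] 64 med [ 0.421 -0.289  0.147] z [0.143 0.15 ]
[183. 235.] 41 med [ 0.566 -0.218  0.105] z [0.092 0.107]
green [303.   4.] [301   0   4  11  32] [-1.278  0.843 -0.409] -0.377
green [420. 131.] [406 114  30  36 692] [0.365 0.649 0.089] 0.128
green [152. 195.] [133 164  37  56 781] [ 0.411 -0.291  0.056] 0.134
green [ 21. 237.] [  3 219  35  33 561] [ 0.442 -0.694  0.091] 0.154
green [115. 275.] [100 257  32  35 786] [ 0.607 -0.437  0.016] 0.095
green [242. 280.] [231 269  23  23 447] [ 0.724 -0.087  0.083] 0.129
green [315. 335.] [303 321  27  31 670] [0.922 0.064 0.039] 0.078
top0
[311. 170.] 30 med [ 0.565 -0.217  0.104] z [0.001 0.109]
[333. 208.] 59 med [ 0.422 -0.287  0.148] z [0.123 0.151]
green [235.  78.] [227  68  18  22 313] [0.942 0.06  0.04 ] 0.081
green [275. 123.] [267 114  17  21 282] [ 0.755 -0.091  0.065] 0.114
green [364. 165.] [352 155  26  23 443] [ 0.59  -0.43   0.017] 0.098
green [438. 211.] [427 201  26  18 287] [ 0.414 -0.684  0.096] 0.147
green [328. 217.] [315 205  28  22 290] [ 0.396 -0.29   0.008] 0.142
green [ 67. 227.] [ 52 216  33  22 573] [0.359 0.678 0.082] 0.134
green [333. 255.] [323 249  20  14 118] [ 0.252 -0.31   0.006] 0.068
```

View pics/c1.png

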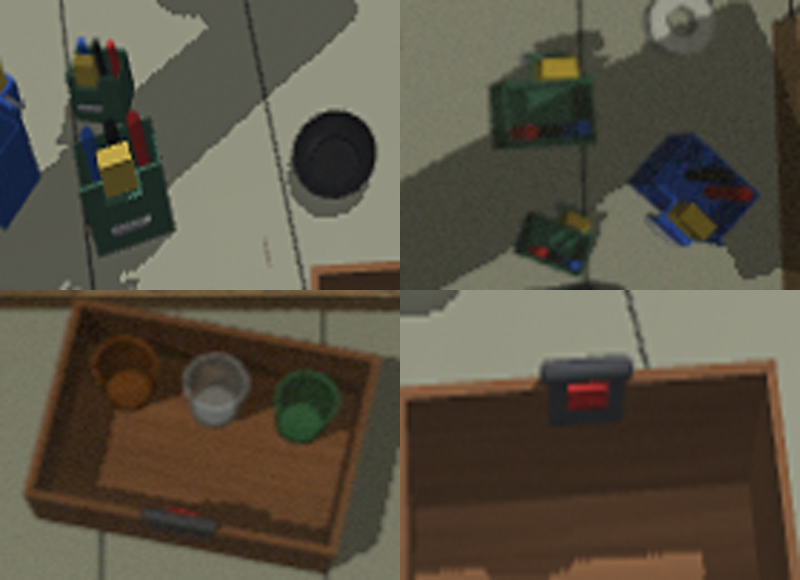

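Run:
```python
from h import *
im,d,info=load('top0')
box=np.zeros(d.shape,bool); box[90:178,195:300]=1
P,uv=cloud(im,d,info,box)
s=(P[:,2]>.118)&(P[:,2]<.142)
m=np.zeros(d.shape,np.uint8); m[uv[s][:,1],uv[s][:,0]]=1
n,l,st,c=cv2.connectedComponentsWithStats(m); k=1+np.argmax(st[1:,4])
print(st[1:][st[1:,4]>20])
Q=P[s][l[uv[s][:,1],uv[s][:,0]]==k]
r=cv2.minAreaRect((Q[:,:2]*1000).astype(np.float32)); print(r, cv2.boxPoints(r))
# saddle: dark points near near wall
hsv=cv2.cvtColor(im,cv2.COLOR_RGB2HSV)
for nm in('top0','scene0'):
    im,d,info=load(nm); hsv=cv2.cvtColor(im,cv2.COLOR_RGB2HSV)
    box=np.zeros(d.shape,bool)
    if nm=='top0': box[145:166,225:262]=1
    else: box[215:240,250:300]=1
    g=box&(hsv[:,:,1]<90)&(hsv[:,:,2]<110)
    P,uv=cloud(im,d,info,g); P=P[P[:,2]>.125]; print(nm,len(P),np.median(P,0),np.percentile(P[:,2],[5,25,50,75,95,100]).round(4)); 
    if len(P)>5: print(cv2.minAreaRect((P[:,:2]*1000).astype(np.float32)))
    g=box&(hsv[:,:,1]>190)&((hsv[:,:,0]<8)|(hsv[:,:,0]>172)); P,uv=cloud(im,d,info,g); print('red',len(P),np.median(P,0).round(4))
# caddy
im,d,info=load('top0'); hsv=cv2.cvtColor(im,cv2.COLOR_RGB2HSV)
box=np.zeros(d.shape,bool); box[200:236,308:350]=1
P,uv=cloud(im,d,info,box); Q=P[(P[:,2]>.07)&(P[:,2]<.135)]
r=cv2.minAreaRect((Q[:,:2]*1000).astype(np.float32)); print('cup',r,cv2.boxPoints(r))
Q=P[(P[:,2]>.14)]; print('grip',Q.mean(0),cv2.minAreaRect((Q[:,:2]*1000).astype(np.float32)))
```

```text
[[201  93  94  75 708]
 [235 157  15   5  22]]
((707.3353271484375, 13.254165649414062), (300.96722412109375, 224.82852172851562), 78.12843322753906) [[ 566.3682  -110.88507]
 [ 786.3879  -157.13647]
 [ 848.3024   137.3934 ]
 [ 628.2828   183.6448 ]]
top0 81 [0.60209935 0.03598065 0.14454765] [0.128  0.1418 0.1445 0.1465 0.1507 0.1527]
((603.0750122070312, 34.35208511352539), (69.27558898925781, 14.096803665161133), 80.66727447509766)
red 1 [0.615  0.0362 0.1351]
scene0 133 [0.60554795 0.02823951 0.14211083] [0.1289 0.1391 0.1421 0.1442 0.1476 0.1506]
((604.9500122070312, 30.05306625366211), (71.27507019042969, 16.663381576538086), 81.04488372802734)Traceback (most recent call last):
  File "<stdin>", line 21, in <module>
  File "h.py", line 23, in cloud
    v,u=np.nonzero(mask&(d>0)); return world(info,np.c_[u,v],d[v,u]),np.c_[u,v]
                                       ~~~~~^^^^^^^^^^^^^^^^^^^^^^^^
  File "h.py", line 18, in world
    return R.from_quat(info['orientation']).apply(rays(info,uv)*np.reshape(z,(-1,1)))+info['position']
                                                  ~~~~^^^^^^^^^
  File "h.py", line 15, in rays
    p=cv2.undistortPoints(np.array(uv,float).reshape(-1,1,2),K,np.array(info['dist'],float)).reshape(-1,2)
      ~~~~~~~~~~~~~~~~~~~^^^^^^^^^^^^^^^^^^^^^^^^^^^^^^^^^^^^^^^^^^^^^^^^^^^^^^^^^^^^^^^^^^^
cv2.error: OpenCV(4.12.0) /io/opencv/modules/calib3d/src/undistort.dispatch.cpp:347: error: (-215:Assertion failed) CV_IS_MAT(_src) && CV_IS_MAT(_dst) && (_src->rows == 1 || _src->cols == 1) && (_dst->rows == 1 || _dst->cols == 1) && _src->cols + _src->rows - 1 == _dst->rows + _dst->cols - 1 && (CV_MAT_TYPE(_src->type) == CV_32FC2 || CV_MAT_TYPE(_src->type) == CV_64FC2) && (CV_MAT_TYPE(_dst->type) == CV_32FC2 || CV_MAT_TYPE(_dst->type) == CV_64FC2) in function 'cvUndistortPointsInternal'
```

Run:
```python
from h import *
im,d,info=load('top0')
box=np.zeros(d.shape,bool); box[200:236,308:350]=1
P,uv=cloud(im,d,info,box); Q=P[(P[:,2]>.07)&(P[:,2]<.135)]
r=cv2.minAreaRect((Q[:,:2]*1000).astype(np.float32)); print('cup',r,cv2.boxPoints(r))
Q=P[(P[:,2]>.14)]; print('grip',Q.mean(0),cv2.minAreaRect((Q[:,:2]*1000).astype(np.float32)))
T=R.from_quat(observe()['eef_rot']).as_matrix(); print(T.round(4))
```

```text
cup ((394.2410583496094, -287.77081298828125), (94.04388427734375, 91.79471588134766), 3.3731722831726074) [[ 344.60004 -244.7197 ]
 [ 350.00116 -336.35538]
 [ 443.88208 -330.82193]
 [ 438.48096 -239.18625]]
grip [ 0.42181305 -0.28523362  0.14754359] ((422.0203552246094, -286.24981689453125), (18.79079246520996, 35.34403610229492), 7.506247520446777)
[[ 9.136e-01  4.066e-01 -5.000e-04]
 [ 4.066e-01 -9.136e-01  1.100e-03]
 [-0.000e+00 -1.200e-03 -1.000e+00]]
```

```bash
python3 -m crank '{"translation":[[3.83,-2.73,0],[3.83,-2.73,0],[3.83,-2.73,0],[3.83,-2.73,0],[3.83,-2.73,0],[3.83,-2.73,0],[3.83,-2.73,0],[0,0,0],[0,0,0],[0,0,0]],"roll":[0,0,0,0,0,0,0,10,10,0]}' 8.54
python3 - <<'E'
from h import *
im,d,info=look('wrist','w1')
o=observe(); print(o['position'],R.from_quat(o['eef_rot']).as_matrix()[:,0],o['ft_force'])
hsv=cv2.cvtColor(im,cv2.COLOR_RGB2HSV)
m=cv2.inRange(hsv,(20,130,60),(32,255,255))
n,l,st,c=cv2.connectedComponentsWithStats(m)
for i in range(1,n):
    if st[i,4]>80:
        P,_=cloud(im,d,info,l==i); Q=P[P[:,2]>.143]; print(c[i].round(),st[i],len(Q))
        if len(Q)>20: print(np.percentile(Q[:,2],[5,50,95]),cv2.minAreaRect((Q[:,:2]*1000).astype(np.float32)))
E
```

```text
time: 1.35
position: [0.4213, -0.2871, 0.231]
eef_rot: [0.999, 0.036, -0.0, -0.0]
ft_force: [0.3, 0.1, 0.1]
grip_width: 0.996
[ 0.42123813 -0.28725634  0.2310872 ] [ 9.97295360e-01  7.34971874e-02 -3.56893010e-04] [-1.16174605  0.62164887  0.11300292]
[187.  10.] [171   0  32  25 567] 0
[504. 185.] [495 162  17  50 144] 0
[259. 187.] [ 237  168   45   38 1547] 1091
[0.14561568 0.14737494 0.14847186] ((421.68780517578125, -287.9812927246094), (20.268817901611328, 33.93842697143555), 2.699218511581421)
[483. 256.] [472 213  24  73 289] 0
[271. 306.] [260 290  24  32 589] 0
```

View pics/w1.png

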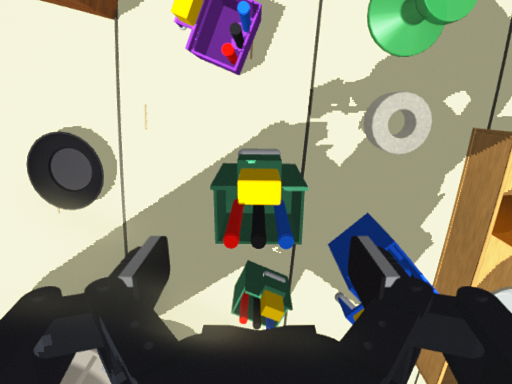

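```bash
python3 -m crank '{"translation":[[0.05,0.07,3.0],[0,0,3.0],[0,0,3.0],[0,0,2.3],[0,0,1.0],[0,0,0],[0,0,0]],"roll":[1.5,0,0,0,0,0,0]}' 8.54 && python3 -m crank '{"translation":[[0,0,0],[0,0,0],[0,0,0],[0,0,0],[0,0,0],[0,0,0]],"roll":[0,0,0,0,0,0]}' 0 80
```

```text
time: 2.28
position: [0.4224, -0.2885, 0.1091]
eef_rot: [1.0, 0.022, 0.001, 0.0]
ft_force: [-0.0, 0.1, -0.5]
grip_width: 1.0
time: 3.02
position: [0.4222, -0.2881, 0.1087]
eef_rot: [1.0, 0.022, 0.0, 0.0]
ft_force: [-0.2, 1.6, 6.7]
grip_width: 0.385
```

```bash
python3 -m crank '{"translation":[[0,0,-0.5],[0,0,-1.5],[0,0,-2.5],[0,0,-3],[0,0,-3],[0,0,-2.5],[0,0,-1.5],[0,0,-0.5],[0,0,0],[0,0,0]],"roll":[0,0,0,0,0,0,0,0,0,0]}'
python3 - <<'E'
from h import *
im,d,info=look('wrist','w2'); look('scene','s2')
o=observe(); print(o['position'],R.from_quat(o['eef_rot']).as_matrix()[:,0],o['ft_force'],o['moment'],o['grip_width'])
s=load('s2')[0][130:240,90:250]
cv2.imwrite('pics/w2s.png',np.vstack([im[60:360],cv2.resize(s,(512,300))])[:,:,::-1])
E
```

```text
time: 4.28
position: [0.4215, -0.2877, 0.2573]
eef_rot: [1.0, 0.022, -0.001, -0.001]
ft_force: [0.2, -0.1, -1.9]
grip_width: 0.392
[ 0.42158139 -0.28781168  0.25745524] [ 0.99905315  0.04348959 -0.00120612] [-0.38599493 -0.57086193 -1.39814329] [-0.05081209 -0.06656431  0.0092335 ] 0.39002793900114485
```

View pics/w2s.png

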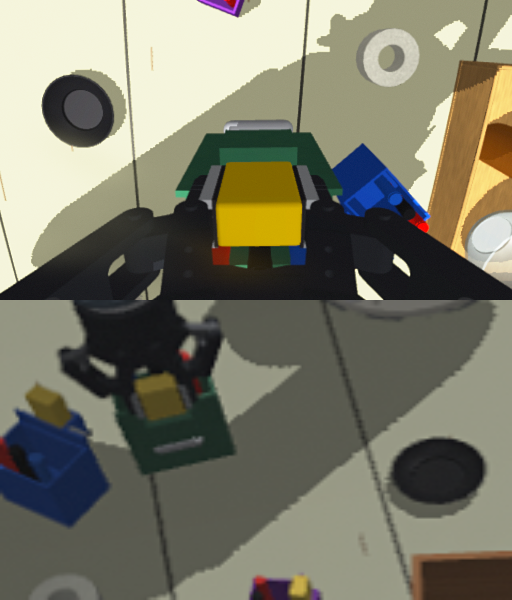

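```bash
cat > pitch.py <<'E'
from h import *
def pitch(name,tz):
    im,d,info=load(name); hsv=cv2.cvtColor(im,cv2.COLOR_RGB2HSV)
    m=cv2.inRange(hsv,(20,130,60),(32,255,255))[:, :]; n,l,st,c=cv2.connectedComponentsWithStats(m)
    k=1+np.argmax(st[1:,4]); mk=cv2.erode((l==k).astype(np.uint8),np.ones((5,5)))>0
    P,_=cloud(im,d,info,mk); top=P[P[:,2]>tz+.0173+.019]
    for nm,Q in(('top',top),('face',P[P[:,2]<tz+.0173+.015])):
        if len(Q)<30: continue
        for _ in range(3):
            c=Q.mean(0); n=np.linalg.svd(Q-c,full_matrices=False)[2][2]; e=(Q-c)@n; Q=Q[abs(e)<2.5*e.std()+1e-5]
        print(nm,len(Q),c.round(4),(n*np.sign(n[2] if nm=='top' else n[0])).round(4),e.std().round(5))
    r=cv2.minAreaRect((top[:,:2]*1000).astype(np.float32)); print(r, np.percentile(top[:,2],[5,50,95]).round(4))
E
python3 - <<'E'
from pitch import *
pitch('w2',.2574)
E
```

```text
top 3343 [ 0.4226 -0.2884  0.2962] [ 0.0206 -0.0037  0.9998] 0.00058
face 2135 [ 0.431  -0.2878  0.2754] [9.985e-01 5.440e-02 7.000e-04] 0.00026
((422.2223815917969, -288.35919189453125), (19.823843002319336, 32.01691436767578), 3.3940930366516113) [0.2948 0.2962 0.2971]
```

```bash
python3 -m crank '{"translation":[[0.7,-1.64,0],[1.38,-3.29,0],[1.38,-3.29,0],[1.38,-3.29,0],[1.38,-3.29,0],[1.38,-3.29,0],[1.38,-3.29,0],[1.38,-3.29,0],[1.38,-3.29,0],[1.38,-3.29,0],[0.7,-1.64,0],[0,0,0]],"roll":[0,0,0,0,0,0,0,0,0,0,0,0]}' && python3 -m crank '{"translation":[[0,0,0],[0,0,0],[0,0,0],[0,0,0],[0,0,0]],"roll":[5,5,5,0,0]}'
python3 - <<'E'
from pitch import *
im,d,info=look('wrist','w3')
o=observe(); print(o['position'],R.from_quat(o['eef_rot']).as_matrix()[:,0],o['ft_force'],o['moment'],o['grip_width'])
pitch('w3',o['position'][2])
E
```

```text
time: 5.88
position: [0.5456, 0.0478, 0.258]
eef_rot: [1.0, 0.023, -0.0, 0.0]
ft_force: [-0.2, 0.1, -2.3]
grip_width: 0.388
time: 6.5
position: [0.5454, 0.046, 0.2583]
eef_rot: [0.994, -0.108, -0.0, 0.0]
ft_force: [-0.5, -0.7, -3.8]
grip_width: 0.385
[0.54553356 0.04616232 0.25828909] [ 9.76515976e-01 -2.15444997e-01 -4.90544002e-05] [-0.41072417  0.26995076 -2.13259859] [-0.04183427 -0.02627361 -0.05214787] 0.3874294055494443
top 3390 [0.5464 0.0451 0.2971] [ 0.0176 -0.0054  0.9998] 0.00059
face 2139 [0.5548 0.0434 0.2762] [ 0.979  -0.2038  0.0012] 0.00026
((545.868896484375, 45.309478759765625), (32.019161224365234, 20.294466018676758), 76.39762878417969) [0.2958 0.2971 0.2981]
```

View pics/w3.png

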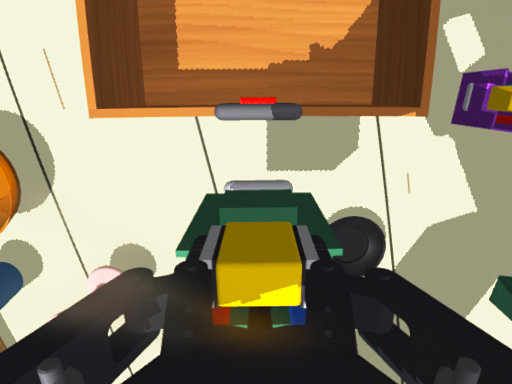

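```bash
cat > sad.py <<'E'
from h import *
def sad(name,rows,cols,bead=None):
    im,d,info=load(name); hsv=cv2.cvtColor(im,cv2.COLOR_RGB2HSV)
    xc=np.array([.979,-.2038]); yc=np.array([.2038,.979])
    box=np.zeros(d.shape,bool); box[slice(*rows),slice(*cols)]=1
    g=box&(hsv[:,:,1]<110)&(hsv[:,:,2]<130)
    P,uv=cloud(im,d,info,g); P=P[P[:,2]>.125]
    r=cv2.minAreaRect((P[:,:2]*1000).astype(np.float32)); print('saddle',len(P),r,'z',np.percentile(P[:,2],[5,50,90,99]).round(4))
    X=P[:,:2]@xc; Y=P[:,:2]@yc
    print('X',np.percentile(X,[1,5,50,95,99]).round(4),'Y',np.percentile(Y,[.5,5,50,95,99.5]).round(4))
    z1=np.percentile(P[:,2],95); 
    # crest: X profile of z
    for a in np.arange(X.min(),X.max(),.002):
        k=(X>=a)&(X<a+.002); 
        if k.sum()>5: print(round(a+.001,4),np.median(P[k,2]).round(4),end='; ')
    print()
    g=box&(hsv[:,:,1]>190)&((hsv[:,:,0]<8)|(hsv[:,:,0]>172)); P,uv=cloud(im,d,info,g)
    P=P[P[:,2]>.1]; print('red Y',np.percentile(P[:,:2]@yc,[1,50,99]).round(4),'X',np.percentile(P[:,:2]@xc,[1,50,99]).round(4))
    if bead:
        box[:]=0; box[slice(*bead[0]),slice(*bead[1])]=1
        g=box&(hsv[:,:,1]<60)&(hsv[:,:,2]>110); P,uv=cloud(im,d,info,g); P=P[(P[:,2]>.15)]
        if len(P): print('bead',len(P),'X',np.percentile(P[:,:2]@xc,[2,50,98]).round(4),'Y',np.percentile(P[:,:2]@yc,[1,50,99]).round(4),'z',np.percentile(P[:,2],[2,50,98]).round(4))
    p=observe()['position']; print('tcp X',p[:2]@xc,'Y',p[:2]@yc,'Z',p[2])
E
python3 - <<'E'
from sad import *
sad('w3',(90,135),(200,320),((175,196),(220,300)))
xc=np.array([.979,-.2038]);yc=np.array([.2038,.979])
print('face X',np.array([.5548,.0434])@xc,'block Y',np.array([.5459,.0453])@yc)
E
```

```text
saddle 888 ((604.2703857421875, 32.16877746582031), (71.44410705566406, 12.991654396057129), 77.6234130859375) z [0.1405 0.1437 0.1456 0.1466]
X [0.5784 0.5787 0.5867 0.5909 0.5912] Y [0.1196 0.1223 0.142  0.1867 0.1902]
0.5792 0.1422; 0.5812 0.1443; 0.5832 0.1452; 0.5852 0.1455; 0.5872 0.1447; 0.5892 0.1436; 0.5912 0.1414; 
red Y [0.1407 0.1549 0.1698] X [0.5914 0.594  0.5965]
bead 610 X [0.5404 0.5435 0.5459] Y [0.1343 0.1561 0.1768] z [0.2148 0.2194 0.2218]
tcp X 0.5246694732865949 Y 0.1563726479870225 Z 0.2582890937093169
face X 0.53430428 block Y 0.15560312
```

```bash
python3 -m crank '{"translation":[[1,0,0],[2,0,0],[2,0,0],[0.95,0,0],[0,0,1.5],[0,0,2],[0,0,1.4],[0,0,0],[0,0,0],[0,0,0]],"roll":[0,0,0,0,0,0,0,0,0,0]}'
python3 - <<'E'
from pitch import *; from sad import sad
im,d,info=look('wrist','w4')
o=observe(); print(o['position'],R.from_quat(o['eef_rot']).as_matrix()[:,0],o['ft_force'],o['moment'],o['grip_width'])
pitch('w4',o['position'][2])
sad('w4',(140,260),(180,340))
E
```

```text
time: 7.8
position: [0.6042, 0.0337, 0.2101]
eef_rot: [0.994, -0.109, 0.001, -0.0]
ft_force: [0.2, 0.0, -2.2]
grip_width: 0.388
[0.60416407 0.0337237  0.21000634] [ 0.97628287 -0.21649583  0.00114488] [-0.28971816  1.14973431 -2.13946005] [ 0.0117516  -0.02547679  0.0290459 ] 0.3863552342933546
top 3387 [0.6051 0.0328 0.2489] [ 0.0175 -0.0046  0.9998] 0.00059
face 2118 [0.6135 0.0311 0.228 ] [ 0.9788 -0.2047  0.003 ] 0.00027
((604.5743408203125, 32.96625518798828), (31.87176513671875, 20.14352798461914), 77.77274322509766) [0.2474 0.2489 0.2498]
saddle 2727 ((608.587890625, 34.806396484375), (90.1795425415039, 38.762901306152344), 87.0509262084961) z [0.1413 0.223  0.2417 0.2472]
X [0.5771 0.5778 0.5949 0.6053 0.6059] Y [0.1111 0.1233 0.1514 0.1868 0.2   ]
0.5777 0.1715; 0.5797 0.1432; 0.5817 0.1445; 0.5837 0.1451; 0.5857 0.1451; 0.5877 0.1442; 0.5897 0.1436; 0.5917 0.2272; 0.5937 0.2347; 0.5957 0.234; 0.6017 0.1745; 0.6037 0.1694; 0.6057 0.1691; 
red Y [0.1407 0.1555 0.1694] X [0.5959 0.5965 0.5971]
tcp X 0.5846037353145026 Y 0.15614414085571626 Z 0.2100063426009323
```

View pics/w4.png

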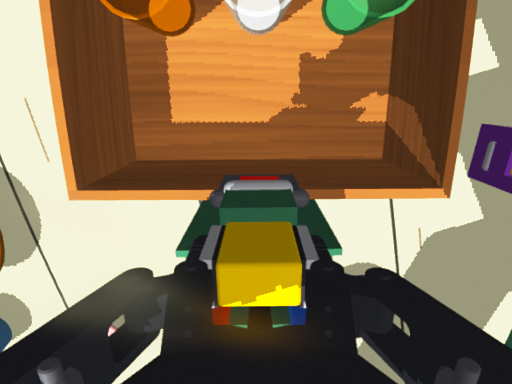

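```bash
python3 -m crank '{"translation":[[-0.08,0,0.5],[0,0,0.5],[0,0,0.5],[0,0,0.3],[0,0,0],[0,0,0]],"roll":[0,0,0,0,0,0]}' && python3 -m crank '{"translation":[[0,0,0.2],[0,0,0.2],[0,0,0.2],[0,0,0]],"roll":[0,0,0,0]}'
```

```text
time: 8.6
position: [0.6031, 0.0339, 0.1914]
eef_rot: [0.994, -0.109, 0.0, -0.0]
ft_force: [0.4, -0.6, -2.5]
grip_width: 0.39
time: 9.1
position: [0.6029, 0.0338, 0.1851]
eef_rot: [0.994, -0.109, -0.0, 0.0]
ft_force: [0.1, -0.2, -0.9]
grip_width: 0.39
```

```bash
python3 -m crank '{"translation":[[0,0,0.2],[0,0,0.2],[0,0,0]],"roll":[0,0,0]}' && python3 -m crank '{"translation":[[0,0,0.2],[0,0,0.2],[0,0,0]],"roll":[0,0,0]}'&& python3 -m crank '{"translation":[[0,0,0.2],[0,0,0.2],[0,0,0]],"roll":[0,0,0]}'; python3 -c "
from rig import *
for i in range(1): print(observe()['ft_force'],observe()['moment'])"
```

```text
time: 9.48
position: [0.6037, 0.0338, 0.1816]
eef_rot: [0.994, -0.109, 0.001, -0.0]
ft_force: [3.4, -1.2, 0.4]
grip_width: 0.386
time: 9.85
position: [0.6029, 0.0339, 0.1769]
eef_rot: [0.994, -0.109, -0.0, -0.0]
ft_force: [4.1, -0.5, -2.4]
grip_width: 0.39
time: 10.22
position: [0.6029, 0.0339, 0.1731]
eef_rot: [0.994, -0.109, -0.0, -0.0]
ft_force: [3.9, -0.9, -1.2]
grip_width: 0.39
[ 3.85217852 -0.91484118 -1.22197567] [-0.18956942 -0.90897207  0.02040844]
```

```bash
python3 -m crank '{"translation":[[0,0,0.2],[0,0,0.2],[0,0,0]],"roll":[0,0,0]}' && python3 -m crank '{"translation":[[0,0,0.2],[0,0,0.2],[0,0,0]],"roll":[0,0,0]}'&& python3 -m crank '{"translation":[[0,0,0.2],[0,0,0.2],[0,0,0]],"roll":[0,0,0]}'; python3 -m crank '{"translation":[[0,0,0.1],[0,0,0.1],[0,0,0]],"roll":[0,0,0]}'
```

```text
time: 10.6
position: [0.6028, 0.0339, 0.169]
eef_rot: [0.994, -0.109, -0.0, -0.0]
ft_force: [4.3, -0.3, -2.5]
grip_width: 0.386
time: 10.98
position: [0.603, 0.0339, 0.1652]
eef_rot: [0.994, -0.109, -0.0, 0.0]
ft_force: [3.2, -0.7, -1.2]
grip_width: 0.385
time: 11.35
position: [0.6027, 0.0339, 0.1609]
eef_rot: [0.994, -0.109, -0.0, -0.0]
ft_force: [4.9, -0.8, -2.3]
grip_width: 0.391
time: 11.72
position: [0.6028, 0.0339, 0.1591]
eef_rot: [0.994, -0.109, -0.0, -0.0]
ft_force: [4.1, 0.4, -3.8]
grip_width: 0.388
```

Now 1 mm steps, watching the force.

```bash
for i in 1; do :; done; python3 -m crank '{"translation":[[0,0,0.1],[0,0,0]],"roll":[0,0]}'; python3 -m crank '{"translation":[[0,0,0.1],[0,0,0]],"roll":[0,0]}'; python3 -m crank '{"translation":[[0,0,0.1],[0,0,0]],"roll":[0,0]}'
```

```text
time: 11.98
position: [0.6028, 0.0339, 0.1581]
eef_rot: [0.994, -0.109, -0.0, 0.0]
ft_force: [3.1, 0.7, -4.2]
grip_width: 0.388
time: 12.22
position: [0.6028, 0.0339, 0.1571]
eef_rot: [0.994, -0.109, -0.0, 0.0]
ft_force: [3.5, 0.5, -4.3]
grip_width: 0.389
time: 12.48
position: [0.6027, 0.0339, 0.1561]
eef_rot: [0.994, -0.109, -0.0, -0.0]
ft_force: [4.3, 0.8, -5.8]
grip_width: 0.391
```

```bash
python3 -m crank '{"translation":[[0,0,0.1],[0,0,0]],"roll":[0,0]}'; python3 -m crank '{"translation":[[0,0,0.05],[0,0,0]],"roll":[0,0]}'
```

```text
time: 12.72
position: [0.6027, 0.0339, 0.155]
eef_rot: [0.994, -0.109, -0.0, 0.0]
ft_force: [3.0, -0.8, -4.5]
grip_width: 0.389
time: 12.98
position: [0.6028, 0.0339, 0.1546]
eef_rot: [0.994, -0.109, -0.0, 0.0]
ft_force: [2.6, 0.3, -5.8]
grip_width: 0.384
```

```bash
python3 -m crank '{"translation":[[0,0,0.07],[0,0,0]],"roll":[0,0]}'; python3 -m crank '{"translation":[[0,0,0.05],[0,0,0]],"roll":[0,0]}';  python3 -m crank '{"translation":[[0,0,0.05],[0,0,0]],"roll":[0,0]}'
```

```text
time: 13.22
position: [0.6029, 0.0339, 0.1546]
eef_rot: [0.994, -0.109, -0.0, -0.0]
ft_force: [0.3, 0.1, 2.8]
grip_width: 0.385
time: 13.48
position: [0.603, 0.0339, 0.1545]
eef_rot: [0.994, -0.109, 0.0, -0.0]
ft_force: [-2.8, 0.7, 7.1]
grip_width: 0.387
time: 13.72
position: [0.6029, 0.0338, 0.1544]
eef_rot: [0.994, -0.109, 0.0, -0.0]
ft_force: [-3.5, 0.7, 11.7]
grip_width: 0.388
```

```bash
python3 -m crank '{"translation":[[0,0,0],[0,0,0],[0,0,0]],"roll":[0,0,0]}'; python3 -m crank '{"translation":[[0,0,-0.15],[0,0,0],[0,0,0]],"roll":[0,0,0]}'
```

```text
time: 14.1
position: [0.603, 0.0339, 0.1545]
eef_rot: [0.994, -0.109, 0.0, -0.0]
ft_force: [-2.6, -0.2, 11.6]
grip_width: 0.386
time: 14.48
position: [0.603, 0.0338, 0.1545]
eef_rot: [0.994, -0.109, -0.0, 0.0]
ft_force: [0.8, -0.1, 0.5]
grip_width: 0.386
```

```bash
python3 -m crank '{"translation":[[0,0,0],[0,0,0],[0,0,0],[0,0,0],[0,0,0]],"roll":[0,0,0,0,0]}' 7 20; python3 -m crank '{"translation":[[0,0,-0.5],[0,0,-1.5],[0,0,-2.5],[0,0,-3],[0,0,-3],[0,0,-2],[0,0,-1],[0,0,0],[0,0,0]],"roll":[0,0,0,0,0,0,0,0,0]}'
python3 - <<'E'
from pitch import *
im,d,info=look('wrist','w5'); look('scene','s5')
pitch('w5',.1545); print(observe()['ft_force'])
s=load('s5')[0][190:270,210:340]
cv2.imwrite('pics/f5.png',np.vstack([im[100:384],cv2.resize(s,(512,310))])[:,:,::-1])
E
```

```text
time: 15.1
position: [0.603, 0.0339, 0.1546]
eef_rot: [0.994, -0.109, -0.0, 0.0]
ft_force: [-0.9, 1.0, -0.8]
grip_width: 0.823
time: 16.23
position: [0.6025, 0.0338, 0.2888]
eef_rot: [0.994, -0.109, -0.001, 0.0]
ft_force: [-0.2, -0.2, -0.3]
grip_width: 0.818
top 790 [0.6007 0.0337 0.1932] [-0.0243  0.0063  0.9997] 0.00068
face 298 [0.6101 0.0312 0.1734] [ 0.9767 -0.2085  0.0504] 0.0002
((600.7229614257812, 33.72943115234375), (30.856761932373047, 18.834821701049805), 76.97569274902344) [0.1919 0.1932 0.1943]
[-0.66949966 -0.09323491 -0.92552395]
```

View pics/f5.png

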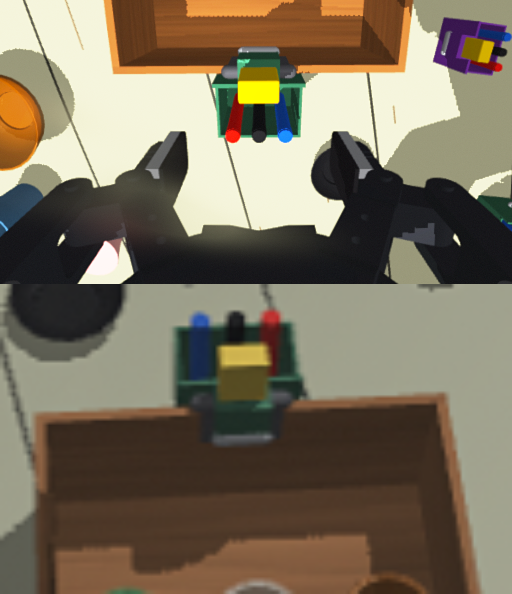

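```bash
python3 -m crank '{"translation":[[0,0,0],[0,0,0],[0,0,0],[0,0,0],[0,0,0],[0,0,0]],"roll":[0,0,0,0,0,0]}'
python3 - <<'E'
from pitch import *
look('wrist','w6'); pitch('w6',.1545)
finish_job()
E
```

```text
time: 17.08
position: [0.603, 0.0339, 0.2896]
eef_rot: [0.994, -0.109, 0.0, -0.0]
ft_force: [-0.2, -0.1, 0.1]
grip_width: 0.821
top 783 [0.6006 0.0335 0.1932] [-0.0237  0.0089  0.9997] 0.00067
face 281 [0.61   0.0313 0.1742] [ 0.9761 -0.211   0.0518] 0.00017
((600.3133544921875, 33.577056884765625), (30.34477424621582, 18.970352172851562), 78.28166961669922) [0.1919 0.1931 0.1943]
the job is handed in; nothing more can be done
```

The green pen caddy is hanging by its hook on the crate's saddle, cup outside. The job was handed in at about 17 s, well inside the 48 s limit.

- **Choice and approach:** I picked the larger green caddy, lifted it by the yellow grip and lined it up over the saddle by wrist camera. I lowered it past the spring catch in steps of 2 mm or less.
- **Catch and press:** The catch's sideways push of about 4 N dropped away as the hook came home. I then pressed to about 12 N at the wrist, roughly 14 N on the saddle with the weight included. I eased off, let go and backed away 13 cm straight up.
- **Last checks:** Two looks about 0.9 s apart agreed, so the caddy was steady:

| Check | Measured | Allowed |
|---|---|---|
| Grip height above the rim | about 41 mm | 25.5 to 47.5 mm |
| Position across the rim | about -4 mm | -9 to +5 mm |
| Position along the rim | within about 2 mm | within 14 mm |
| Lean towards the cup side | about 0.04–0.05 rad | under 0.12 rad |

- **Not seen directly:** I judged that the catch had sprung out from the forces and the height, not from a picture of it. In the views I checked, none of the other goods looked disturbed, but I did not measure their positions.

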